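# Stroke a row of tube lids shut before heating

## Robot

A 6-joint arm with a two-finger parallel gripper is mounted at the origin on the work surface. World frame = base frame: x ahead of the robot, y to its left, z up, the work surface at z = 0. Lengths are in m, angles in degrees, forces in N, time in s.
With the tool pointing down it reaches from about 0.4 to 0.825 m from the base axis. Payload 7 kg.
Tool frame: the origin (TCP) lies on the centre line of the jaws, within the pads' length; the fingertips stand 19 mm ahead of it and the grasp point (between the pads) is the TCP (r.tips_ahead is the distance from the TCP to the fingertips, in m); z points along the fingers, y is the line along which they close (so a half turn about z gives the same grasp; the last joint's range is limited). The gripper opens to 88 mm and grips with 3 to 60 N. Pads are 19 mm wide; open, the fingers measure 130 mm over their backs; the gripper's body (78 mm by 193 mm) begins 47 mm behind the grasp point.
Start: joints at [-53.738, 20.546, 0.682, 0, -70.136, -16.507], TCP at [0.228, -0.635, 0.246] pointing down, gripper open.
Joint ranges: [-176.03, 176.03], [-82.01, 121.73], [-58.28, 71.71], [-173.87, 95.51], [-174.79, -0.11], [-173.66, 173.66]. Speed limits (degrees/s): [136.94, 136.94, 172.46, 180, 180, 180].

## Interface

Orientations are given as [roll, pitch, yaw] about the fixed x, y, z axes, in that order (R = Rz(yaw) Ry(pitch) Rx(roll)).
In Python, from plant import r, viewer, close_job gives the robot as it stands. The module is installed in compiled form; this text tells all that it offers.
- The arm moves only by the tool arm_command, never from a script. Its arguments are lists of equal length, an entry for each row: "travel": the shift along the world's x, y, z scaled (see below), a list of three; "delta_rot": the turn, a rotation vector about the world's x, y, z scaled (see below), a list of three. In form: {"travel": [[dx, dy, dz], ...], "delta_rot": [[rx, ry, rz], ...]}. A call has 1 to 20 rows; each row is the pose to reach, as a shift and turn from the pose commanded when the call began; what a row does not reach only later rows make up. The controller multiplies each number of a shift by 0.5 m and each number of a turn by 90 degrees. A row lasts 1/8 s, in which the tool goes at most 62.5 mm and 10.7 degrees, less where a joint would pass 70% of its speed; a pose out of reach is approached as far as the arm can. A call with a number of a shift or a turn outside -1 to 1 is refused whole. A call with a gripper value outside its range is refused whole. "grip" is the opening, from 0 (shut) to 1 (fully open), set as the call begins (left out, the last holds). The fingers move at their own pace and stop on an object; "newtons" is the grip in N (left out, the last holds). Time passes only in rows, so rows that repeat a pose let the fingers close. It gives the time, the measured TCP pose, the force, the opening and the grip force at its end, in the units of the state.
- r.get_state(): the state, without advancing time (a new reading comes with each control period).
- viewer.capture(name): name is "scene" or "top"; returns a dict with "img" (420x560x3 uint8, red, green, blue), "camera_matrix" (3x3 intrinsics, pixels), "R" (3x3) and "t" (3): a world point X has camera coordinates R X + t. Camera axes: x right, y down, z forward; pixel columns grow to the right and rows downward; lengths in m; the calibration is good to about 2 mm. A picture is of the moment at which its call begins. There is no depth.
- close_job(): hands the job in; it is judged then, once.
The state is a dict: "time_s": time; "joints": joint angles; "qd": joint speeds; "joint_torque": joint torques, N m; "tcp_pos": TCP position; "eef_rot": TCP orientation; "contact_force": force on the tool from outside, world axes, zero at the start; "moment": the same for the moment, N m; "gripper_width": finger opening in m; "gripper_force": force on a finger pad.
Only numpy, scipy, OpenCV 4.12 (cv2) and the standard library are available. Lean on these libraries where they do the work, as an engineer would, in place of code of your own. Each camera call takes 0.05 s, during which the arm holds its last target. There are 200 camera calls.

## Task

The row of five small hinged-lid tubes in the heating block must be closed before the block is heated: run shut fingertips lightly along the top of the row, from its back end (the hinge side, away from the keypad) to the keypad end, so that the lids are folded down one after another until every one is fully shut. Only touch the lids: never push a lid further open, press hard or draw a tube up out of its well. Leave the two tall tubes in the block and the things on the table as they stand.

Things in the scene. Friction and masses are not known exactly. Their poses are not given: they have to be found in the camera images.
- heater: dry block heater, white, 240 x 170 mm, 75 mm high, immovable; its dark metal block (155 x 100 mm) tops out 87 mm above the table. Origin: on the table under the block's centre; x from the sloping keypad (front) to the back, y to its left, z up. Five small lidded tubes: a row along heater x at y = +33 mm, 30 mm apart; nothing stands within 40 mm of this row or off its ends.
- cap1 (a point): small whitish tube, back end of the row, farthest from the keypad: point on the tube's axis at the height of the SHUT lid's top face (103.5 mm above the table, 16.5 mm above the block). It belongs to the tube, not to the swinging lid; it rises only if the tube is drawn up out of its well (about 3 N does that).
- lid1 (a joint): opening angle of tube 1's lid: 0 shut, 0.4 to 1.0 at the start. Disc 20 mm wide, 4.5 mm thick, hinged at the tube's back side (heater +x) 11.5 mm from its axis, level with the disc's underside; the thumb lip at the front rises most, and ends 15 mm from the axis when shut. Stiff hinge (0.008 N m): stays where left; a push on its upper face, down or level from the back, folds it down.
- cap2 (a point): small whitish tube, number 2 from the back end: point on the tube's axis at the height of the SHUT lid's top face (103.5 mm above the table, 16.5 mm above the block). It belongs to the tube, not to the swinging lid; it rises only if the tube is drawn up out of its well (about 3 N does that).
- lid2 (a joint): opening angle of tube 2's lid: 0 shut, 0.4 to 1.0 at the start. Disc 20 mm wide, 4.5 mm thick, hinged at the tube's back side (heater +x) 11.5 mm from its axis, level with the disc's underside; the thumb lip at the front rises most, and ends 15 mm from the axis when shut. Stiff hinge (0.008 N m): stays where left; a push on its upper face, down or level from the back, folds it down.
- cap3 (a point): small whitish tube, number 3 from the back end: point on the tube's axis at the height of the SHUT lid's top face (103.5 mm above the table, 16.5 mm above the block). It belongs to the tube, not to the swinging lid; it rises only if the tube is drawn up out of its well (about 3 N does that).
- lid3 (a joint): opening angle of tube 3's lid: 0 shut, 0.4 to 1.0 at the start. Disc 20 mm wide, 4.5 mm thick, hinged at the tube's back side (heater +x) 11.5 mm from its axis, level with the disc's underside; the thumb lip at the front rises most, and ends 15 mm from the axis when shut. Stiff hinge (0.008 N m): stays where left; a push on its upper face, down or level from the back, folds it down.
- cap4 (a point): small whitish tube, number 4 from the back end: point on the tube's axis at the height of the SHUT lid's top face (103.5 mm above the table, 16.5 mm above the block). It belongs to the tube, not to the swinging lid; it rises only if the tube is drawn up out of its well (about 3 N does that).
- lid4 (a joint): opening angle of tube 4's lid: 0 shut, 0.4 to 1.0 at the start. Disc 20 mm wide, 4.5 mm thick, hinged at the tube's back side (heater +x) 11.5 mm from its axis, level with the disc's underside; the thumb lip at the front rises most, and ends 15 mm from the axis when shut. Stiff hinge (0.008 N m): stays where left; a push on its upper face, down or level from the back, folds it down.
- cap5 (a point): small whitish tube, front end of the row, next to the keypad: point on the tube's axis at the height of the SHUT lid's top face (103.5 mm above the table, 16.5 mm above the block). It belongs to the tube, not to the swinging lid; it rises only if the tube is drawn up out of its well (about 3 N does that).
- lid5 (a joint): opening angle of tube 5's lid: 0 shut, 0.4 to 1.0 at the start. Disc 20 mm wide, 4.5 mm thick, hinged at the tube's back side (heater +x) 11.5 mm from its axis, level with the disc's underside; the thumb lip at the front rises most, and ends 15 mm from the axis when shut. Stiff hinge (0.008 N m): stays where left; a push on its upper face, down or level from the back, folds it down.
- tall_tube1: tall whitish tube with a blue screw cap, 119 mm long, 17 mm thick (cap 22 mm), standing loose in a 50 mm deep well of the heater's right row (back one of the two), reaching 156 mm above the table; origin: its lower tip, in the well. Bystander
- tall_tube2: tall whitish tube with a blue screw cap, 119 mm long, 17 mm thick (cap 22 mm), standing loose in a 50 mm deep well of the heater's right row (front one of the two), reaching 156 mm above the table; origin: its lower tip, in the well. Bystander
- reagent_bottle: clear glass reagent bottle with blue screw cap and yellow label, 70 mm across, 140 mm tall, loose on the table; origin: centre of its underside. Bystander
- wash_bottle: red wash bottle with thin bent white nozzle, 72 mm across, 225 mm tall, loose on the table; origin: centre of its underside. Bystander
- petri_stack: stack of three Petri dishes, 92 mm across, 45 mm high, loose on the table; origin: centre of its underside. Bystander
- marker: marker pen lying on the table, 130 mm long, 12 mm thick, red cap; origin: under its middle. Bystander
- beaker: empty glass beaker, 68 mm across, 90 mm tall, loose on the table; origin: centre of its underside. Bystander

How it is judged:
By the outcome, as a careful person would: the job done as asked, in the order asked, and still so for the second after the job is handed in, with the robot touching nothing.
It also fails if it takes over 45 s, if anything falls off the work surface, if the arm or the gripper's body presses on something with over 40 N, if the wrist force passes 120 N, or if a joint passes its speed limit or range.

## Working session

There is one attempt and no reset: what is moved stays moved. The work goes in short steps, Python scripts to look and compute and a tool call to move; the robot and the scene stay as the last step left them, time stands still between calls to the robot, and variables do not carry over. Pictures are saved under pics/ and viewed, at most 10 in all, crops included, and the job is handed in when it is done.

Besides the shell and the picture viewer there is one more tool, called after "Call:" as name(argument=value, ...) on one line, values as JSON. arm_command: Moves the arm, as the interface text tells. Shifts and turns lie within -1 to 1; 1 stands for 0.5 m of shift or 90 degrees of turn. Its arguments: {"type":"object","properties":{"travel":{"type":"array"},"delta_rot":{"type":"array"},"grip":{"type":"number"},"newtons":{"type":"number"}},"required":["travel","delta_rot"]}

```bash
mkdir -p pics
python3 - <<'E'
from plant import r, viewer
import cv2,pickle
d={}
for n in("scene","top"):
    c=viewer.capture(n);d[n]=c
    cv2.imwrite(f"pics/{n}0.png",c["img"][:,:,::-1]); print(n,c["camera_matrix"],c["R"],c["t"])
pickle.dump(d,open("cam0.pkl","wb"))
print(r.get_state(), r.tips_ahead)
E
```

```text
scene [[391.98771682   0.         276.52103384]
 [  0.         391.98771682 211.77068326]
 [  0.           0.           1.        ]] [[ 0.79078314  0.61181621 -0.01851903]
 [ 0.38083924 -0.51547651 -0.76762324]
 [-0.47919046  0.59997074 -0.64063375]] [-0.41985482 -0.08452884  1.25583441]
top [[379.1263466    0.         283.38733626]
 [  0.         379.1263466  209.32384206]
 [  0.           0.           1.        ]] [[ 0.02425973 -0.99954194  0.01809334]
 [-0.9873219  -0.02679519 -0.15645284]
 [ 0.15686599 -0.01406845 -0.98751969]] [0.00616709 0.49857989 0.9262706 ]
{'time_s': 0.1, 'joints': array([-5.37385708e+01,  2.05873020e+01,  6.38536494e-01, -1.53618814e-02,
       -7.01353844e+01, -1.65089809e+01]), 'qd': array([-0.01919875, -0.00033009,  0.17608688,  0.1212648 ,  0.05888245,
       -0.0027145 ]), 'joint_torque': array([-1.31485551e-03, -5.84161663e+01,  2.93751633e+01,  7.01538295e+00,
        1.01788758e-02, -6.07970378e-05]), 'tcp_pos': array([ 0.22797167, -0.63490754,  0.24472045]), 'eef_rot': array([ 1.79915215e+02, -1.00678358e-02, -1.60252775e+02]), 'contact_force': array([ 0.8698586 , -0.08060124, -0.13825735]), 'moment': array([ 0.01677458, -0.03803687,  0.01859992]), 'gripper_force': 0.0, 'gripper_width': 0.08756747236400628} 0.019
```

View pics/scene0.png

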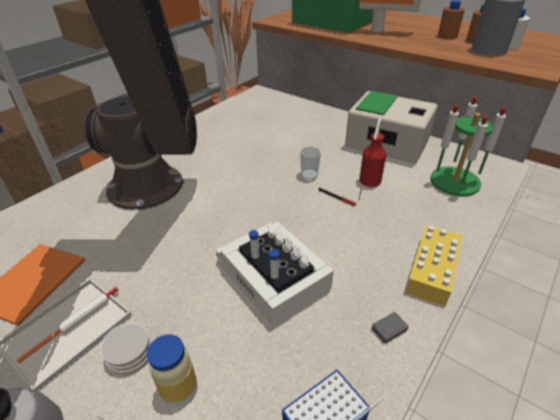

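View pics/top0.png

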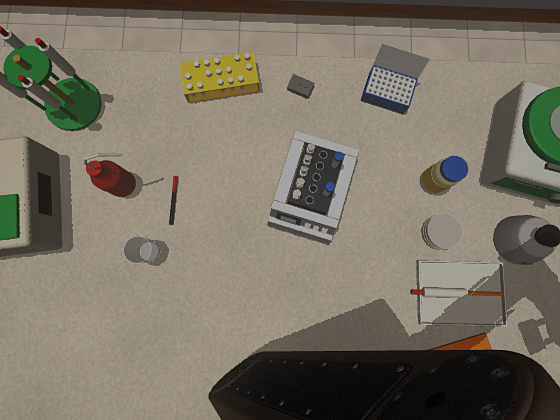

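The scene view shows the heater at about (275,265). In the top view it is at (315,185), with its keypad towards the robot (bottom, about (300,228)) and the lid row on the left from (311,148) to (297,195). Next I'll enlarge both views.

```bash
cat > h.py <<'E'
import numpy as np,cv2,pickle
def ray(c,u,v):
    K,R,t=c["camera_matrix"],np.array(c["R"]),np.array(c["t"])
    d=R.T@np.linalg.inv(K)@np.array([u,v,1.]); return -R.T@t,d
def onz(c,u,v,z):
    o,d=ray(c,u,v); return o+d*(z-o[2])/d[2]
def proj(c,X):
    p=c["camera_matrix"]@(np.array(c["R"])@np.array(X)+np.array(c["t"])); return p[:2]/p[2]
def tri(c1,p1,c2,p2):
    o1,d1=ray(c1,*p1);o2,d2=ray(c2,*p2)
    s=np.linalg.lstsq(np.c_[d1,-d2],o2-o1,rcond=None)[0]
    a,b=o1+s[0]*d1,o2+s[1]*d2; return (a+b)/2,np.linalg.norm(a-b)
E
python3 - <<'E'
from h import *
d=pickle.load(open("cam0.pkl","rb"))
a=d["top"]["img"][125:250,260:365,::-1]; b=d["scene"]["img"][215:325,210:340,::-1]
a=cv2.resize(a,None,fx=4.7,fy=4.7,interpolation=cv2.INTER_CUBIC)
cv2.imwrite("pics/a.png",a); 
b=cv2.resize(b,None,fx=5.4,fy=5.4,interpolation=cv2.INTER_CUBIC); cv2.imwrite("pics/b.png",b)
# dark block & white heater in top
im=d["top"]["img"].astype(int)
sub=np.zeros(im.shape[:2],np.uint8); sub[125:250,260:365]=1
m=((im.max(2)<75)&(sub>0)).astype(np.uint8)
m=cv2.morphologyEx(m,cv2.MORPH_CLOSE,np.ones((5,5)))
for c in cv2.findContours(m,0,2)[0]:
    if cv2.contourArea(c)>300: print("dark",cv2.contourArea(c),cv2.minAreaRect(c),[np.round(onz(d["top"],*p,.087)*1000) for p in cv2.boxPoints(cv2.minAreaRect(c))])
for n in d:
    im=d[n]["img"]; hsv=cv2.cvtColor(im,cv2.COLOR_RGB2HSV)
    m=cv2.inRange(hsv,(105,120,50),(130,255,255)); k,l,s,ce=cv2.connectedComponentsWithStats(m)
    for i in range(1,k):
        if s[i,4]>15: print(n,"blue",s[i],ce[i])
E
```

```text
dark 314.0 ((302.0024719238281, 221.7646484375), (66.75865173339844, 7.889900207519531), 16.990825653076172) [array([474.,  54.,  87.]), array([493.,  49.,  87.]), array([ 449., -106.,   87.]), array([ 431., -100.,   87.])]
dark 2428.0 ((315.1378479003906, 178.4270477294922), (42.71597671508789, 64.25776672363281), 17.102725982666016) [array([507.,  15.,  87.]), array([663., -28.,  87.]), array([ 634., -130.,   87.]), array([479., -84.,  87.])]
scene blue [451   0   9   9  63] [454.87301587   4.07936508]
scene blue [520   9   5   8  22] [522.36363636  12.22727273]
scene blue [250 231   8   8  49] [253.28571429 234.44897959]
scene blue [268 248  12  11  98] [273.75510204 253.52040816]
scene blue [147 335  37  35 994] [165.15995976 352.02313883]
scene blue [283 409   6  11  30] [284.8 415.6]
top blue [364  65  18  28  47] [369.76595745  77.21276596]
top blue [367  78  50  29  78] [397.21794872  95.92307692]
top blue [335 152   9   9  61] [338.78688525 155.59016393]
top blue [443 156  25  25 493] [454.72819473 167.89249493]
top blue [326 182   9   9  66] [329.86363636 186.07575758]
```

View pics/a.png

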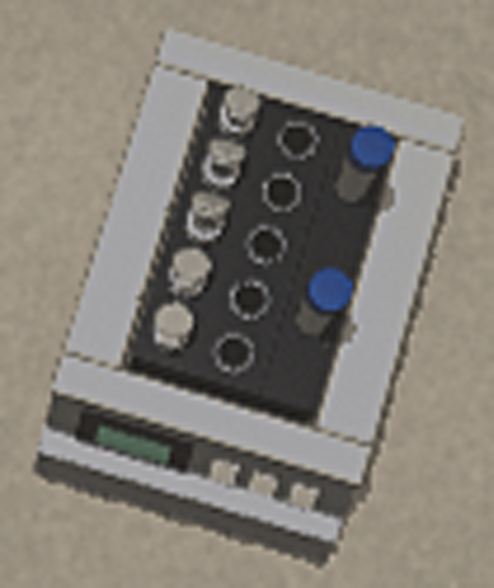

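View pics/b.png

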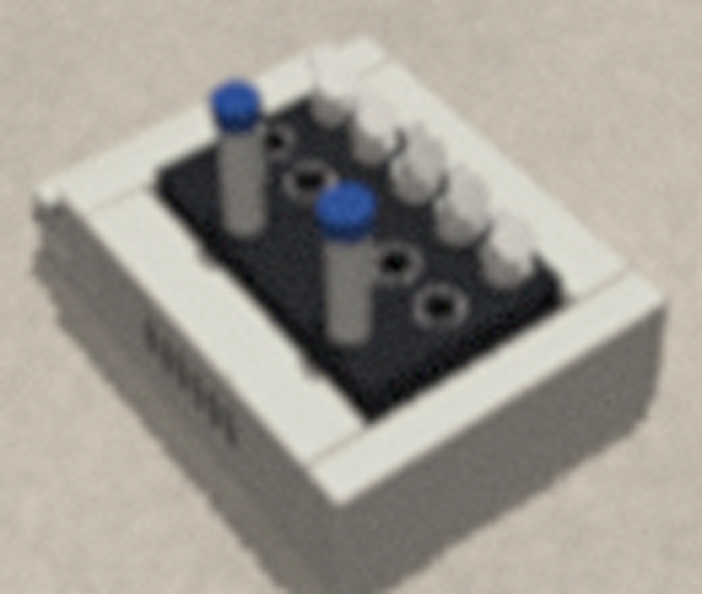

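The top crop shows the five lids at about (240,108) to (175,326), the keypad at the bottom and the empty middle-row wells at (297,140) to (233,353). In the scene crop the same wells are visible at (440,306), (397,262), (310,180) and (275,140), with the back end lower right. I'll fit the heater frame from the wells and block corners, then check it against the lids.

Run:
```python
from h import *
d=pickle.load(open("cam0.pkl","rb")); T,S=d["top"],d["scene"]
ft=lambda p:((p[0]+.5)/4.7-.5+260,(p[1]+.5)/4.7-.5+125)
fs=lambda p:((p[0]+.5)/5.4-.5+210,(p[1]+.5)/5.4-.5+215)
wt=[(297,140),(282,191),(266,244),(249,299),(233,353)]
ws=[(440,306),(397,262),None,(310,180),(275,140)]
W=[]
for a,b in zip(wt,ws):
    p=onz(T,*ft(a),.087);W.append(p)
    if b: X,e=tri(T,ft(a),S,fs(b)); print("well",(X*1e3).round(1),round(e*1e3,1),"planes",(p*1e3).round(1),(onz(S,*fs(b),.087)*1e3).round(1))
W=np.array(W);print("mean",W.mean(0)*1e3,"pitch",np.linalg.norm(W[0]-W[4])/4e-3)
dx=W[0]-W[4];yaw=np.arctan2(dx[1],dx[0]);print("yaw",np.degrees(yaw))
Ws=np.array([onz(S,*fs(b),.087) for b in ws if b]);print("scene mean",Ws.mean(0)*1e3)
e=Ws[0]-Ws[3];print("scene yaw",np.degrees(np.arctan2(e[1],e[0])))
for n,p,q in (("tall1",(338.79,155.59),(273.76,253.52)),("tall2",(329.86,186.08),(253.29,234.45))):
    X,er=tri(T,p,S,q);print(n,X*1e3,er*1e3)
u=np.array([np.cos(yaw),np.sin(yaw)]);v=np.array([-u[1],u[0]])
C=W.mean(0)[:2]
for sx in range(5):
    pass
lt=[(240,108),(222,162),(207,215),(190,270),(175,326)]; ls=[(512,245),(463,207),(418,162),(374,122),(335,82)]
for a,b in zip(lt,ls):
    X,er=tri(T,ft(a),S,fs(b));w=X[:2]-C
    print("lid",(X*1e3).round(1),round(er*1e3,1),"heater",(w@u*1e3).round(1),(w@v*1e3).round(1))
for s in (1,-1):print("tallblk",[( (tri(T,p,S,q)[0][:2]-C)@np.c_[u,v]*1e3).round(1) for p,q in (((338.79,155.59),(273.76,253.52)),((329.86,186.08),(253.29,234.45)))]); break
```

```text
well [631.6 -75.2  85.1] 0.7 planes [631.2 -74.7  87. ] [632.4 -76.9  87. ]
well [603.5 -67.2  85.8] 0.1 planes [603.2 -67.1  87. ] [604.2 -68.1  87. ]
well [544.9 -50.9  85.2] 0.8 planes [544.8 -50.4  87. ] [545.8 -52.6  87. ]
well [516.7 -42.1  85.7] 1.4 planes [516.  -42.5  87. ] [518.1 -42.6  87. ]
mean [573.93544367 -58.73257174  87.        ] pitch 29.909959140158904
yaw -15.641701558609975
scene mean [575.11249544 -60.03632391  87.        ]
scene yaw -16.700090106322282
tall1 [ 608.99435744 -104.58857487  150.75425422] 1.2498285014799553
tall2 [536.87064029 -84.61821613 148.95674899] 1.37356248979562
lid [643.5 -43.1 100.7] 0.4 heater 62.7 33.8
lid [614.2 -34.9  98.2] 1.2 heater 32.4 33.8
lid [585.1 -27.2 101. ] 0.8 heater 2.2 33.4
lid [555.6 -19.  101.3] 1.1 heater -28.4 33.3
lid [526.6 -11.1 102.7] 1.0 heater -58.4 33.1
tallblk [array([ 46.1, -34.7]), array([-28.7, -34.9])]
```

Call:
arm_command(travel=[[0,0,0.06],[0,0,0.12],[0.03,0.04,0.17],[0.08,0.11,0.17],[0.13,0.18,0.17],[0.18,0.25,0.17],[0.23,0.32,0.17],[0.28,0.39,0.17],[0.34,0.46,0.17],[0.4,0.53,0.17],[0.45,0.6,0.17],[0.5,0.66,0.17],[0.55,0.72,0.17],[0.6,0.78,0.17],[0.65,0.84,0.17],[0.7,0.9,0.17],[0.75,0.96,0.17],[0.8,1.0,0.17],[0.8,1.0,0.17]], delta_rot=[[0,0,0],[0,0,0],[0,0,-0.03],[0,0,-0.06],[0,0,-0.1],[0,0,-0.14],[0,0,-0.18],[0,0,-0.22],[0,0,-0.26],[0,0,-0.3],[0,0,-0.33],[0,0,-0.36],[0,0,-0.38],[0,0,-0.396],[0,0,-0.396],[0,0,-0.396],[0,0,-0.396],[0,0,-0.396],[0,0,-0.396]], grip=0, newtons=5)

```text
time_s: 2.48
tcp_pos: [0.6291, -0.1337, 0.3291]
eef_rot: [-180.0, -0.1, 164.2]
contact_force: [-0.2, 0.3, -0.3]
gripper_width: 0.0005
gripper_force: 0.0
```

Call:
arm_command(travel=[[0.05,0.08,0],[0.103,0.161,0],[0.103,0.161,-0.06],[0.103,0.161,-0.12],[0.103,0.161,-0.18],[0.103,0.161,-0.24],[0.103,0.161,-0.3],[0.103,0.161,-0.35],[0.103,0.161,-0.38],[0.103,0.161,-0.39],[0.103,0.161,-0.39],[0.103,0.161,-0.39],[0.103,0.161,-0.39]], delta_rot=[[0,0,0],[0,0,0],[0,0,0],[0,0,0],[0,0,0],[0,0,0],[0,0,0],[0,0,0],[0,0,0],[0,0,0],[0,0,0],[0,0,0],[0,0,0]])

```text
time_s: 4.1
tcp_pos: [0.68, -0.0547, 0.1365]
eef_rot: [180.0, 0.1, 164.1]
contact_force: [-0.0, 0.2, 0.9]
gripper_width: 0.0005
gripper_force: 0.0
```

Run:
```python
from plant import r, viewer
from h import *
s=r.get_state();print(s["tcp_pos"],s["contact_force"],s["eef_rot"])
d={n:viewer.capture(n) for n in("top","scene")}
pickle.dump(d,open("cam1.pkl","wb"))
X=s["tcp_pos"]-[0,0,.019]
out=[]
for n,z in(("top",5),("scene",5)):
    c=d[n];im=cv2.resize(c["img"][:,:,::-1],None,fx=z,fy=z,interpolation=cv2.INTER_CUBIC)
    p=proj(c,X);print(n,p);p0=proj(c,[.6,-.05,.1]);x,y=(p0*z).astype(int)
    out.append(im[y-300:y+300,x-200:x+200])
cv2.imwrite("pics/c.png",np.hstack(out))
```

```text
[ 0.68003164 -0.05466586  0.13648079] [-0.01194346  0.24151465  0.89161183] [1.79964725e+02 7.33477503e-02 1.64121786e+02]
top [316.20240405 130.93475757]
scene [315.76304969 265.4015834 ]
```

View pics/c.png

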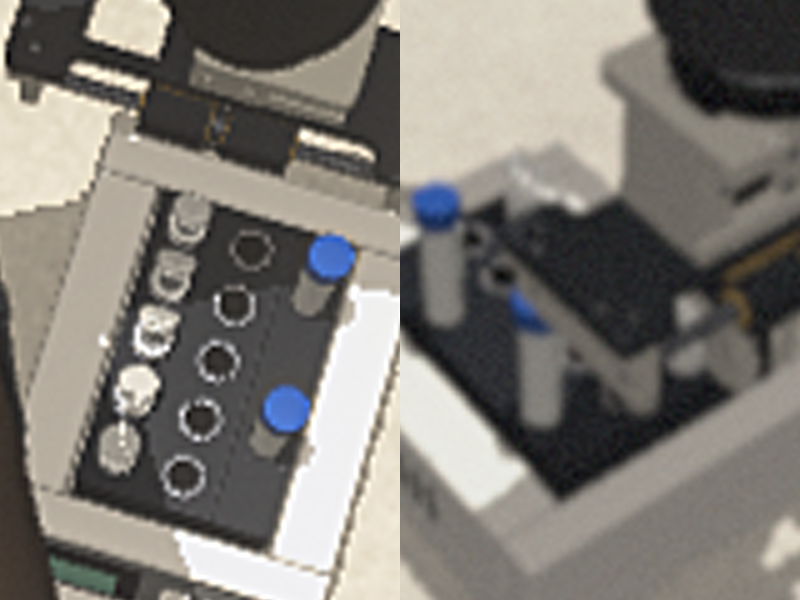

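The top view shows the shut fingers at about (215,130), just behind the row, clear of the lids at (190,215) to (120,450). Now I'll lower to just above lid-top height and check the height noise.

Call:
arm_command(travel=[[0,0,-0.01],[0,0,-0.02],[0,0,-0.025],[0,0,-0.025],[0,0,-0.025]], delta_rot=[[0,0,0],[0,0,0],[0,0,0],[0,0,0],[0,0,0]])

```text
time_s: 4.82
tcp_pos: [0.6797, -0.0547, 0.1231]
eef_rot: [-180.0, 0.0, 164.1]
contact_force: [0.0, -0.2, 0.2]
gripper_width: 0.0005
gripper_force: 0.0
```

Run:
```python
from plant import r, viewer
for i in range(6):
    viewer.capture("top"); s=r.get_state();print((s["tcp_pos"]*1e3).round(2),s["contact_force"].round(2))
```

```text
[679.74 -54.74 123.16] [-0.57 -0.2  -0.54]
[679.74 -54.77 123.22] [ 0.49  0.76 -0.61]
[679.76 -54.72 123.27] [ 0.68  0.01 -0.59]
[679.72 -54.73 123.22] [0.39 0.92 0.12]
[679.67 -54.78 123.19] [ 0.23 -0.3  -0.59]
[679.69 -54.73 123.17] [ 0.36  0.49 -0.47]
```

Call:
arm_command(travel=[[-0.01,0.003,0],[-0.019,0.0055,0],[-0.029,0.008,0],[-0.038,0.011,0],[-0.048,0.0135,0],[-0.058,0.0165,0],[-0.067,0.019,0],[-0.077,0.022,0],[-0.087,0.0245,0],[-0.087,0.0245,0]], delta_rot=[[0,0,0],[0,0,0],[0,0,0],[0,0,0],[0,0,0],[0,0,0],[0,0,0],[0,0,0],[0,0,0],[0,0,0]])

```text
time_s: 6.38
tcp_pos: [0.6356, -0.0424, 0.123]
eef_rot: [-180.0, -0.0, 164.1]
contact_force: [-0.1, -1.8, 1.1]
gripper_width: 0.0003
gripper_force: 0.0
```

Run:
```python
from plant import r, viewer
for i in range(5):
    viewer.capture("top"); s=r.get_state();print((s["tcp_pos"]*1e3).round(2),s["contact_force"].round(2))
```

```text
[635.92 -42.45 123.08] [ 0.04 -1.23 -1.04]
[636.1  -42.49 123.06] [0.17 0.07 0.33]
[636.17 -42.51 123.02] [-0.4  -0.15 -0.14]
[636.21 -42.51 122.99] [-0.26 -0.45  0.  ]
[636.18 -42.54 122.96] [-0.31  0.14  0.31]
```

Call:
arm_command(travel=[[0,0,-0.001],[0,0,-0.001],[0,0,-0.001]], delta_rot=[[0,0,0],[0,0,0],[0,0,0]])

```text
time_s: 7.0
tcp_pos: [0.6363, -0.0426, 0.1229]
eef_rot: [180.0, 0.0, 164.1]
contact_force: [-1.5, -0.5, 3.9]
gripper_width: 0.0001
gripper_force: 1.9
```

Run:
```python
from plant import r, viewer
import numpy as np
a=[]
for i in range(6):
    viewer.capture("top"); s=r.get_state();a.append(np.r_[s["tcp_pos"]*1e3,s["contact_force"]])
print(np.mean(a,0).round(2),np.std(a,0).round(2))
```

```text
[ 6.3625e+02 -4.2550e+01  1.2281e+02 -1.8100e+00  3.3000e-01  4.5800e+00] [0.02 0.01 0.01 0.42 0.33 0.24]
```

Call:
arm_command(travel=[[0,0,0.0008],[-0.01,0.003,0.0008],[-0.019,0.0055,0.0008],[-0.029,0.008,0.0008],[-0.038,0.011,0.0008],[-0.048,0.0135,0.0008],[-0.058,0.0165,0.0008],[-0.058,0.0165,0.0008]], delta_rot=[[0,0,0],[0,0,0],[0,0,0],[0,0,0],[0,0,0],[0,0,0],[0,0,0],[0,0,0]])

```text
time_s: 8.3
tcp_pos: [0.6063, -0.0341, 0.1228]
eef_rot: [-180.0, -0.1, 164.1]
contact_force: [-1.4, 0.7, 2.0]
gripper_width: 0.0003
gripper_force: 1.0
```

```bash
cat > st.py <<'E'
from plant import r, viewer
import numpy as np
a=[]
for i in range(5):
    viewer.capture("top"); s=r.get_state();a.append(np.r_[s["tcp_pos"]*1e3,s["contact_force"]])
print(np.mean(a,0).round(2),s["time_s"])
E
python3 st.py
```

```text
[606.64 -34.24 122.87  -2.05   0.79   1.97] 8.55
```

Call:
arm_command(travel=[[-0.01,0.003,0.0002],[-0.019,0.0055,0.0002],[-0.029,0.008,0.0002],[-0.038,0.011,0.0002],[-0.048,0.0135,0.0002],[-0.058,0.0165,0.0002],[-0.058,0.0165,0.0002]], delta_rot=[[0,0,0],[0,0,0],[0,0,0],[0,0,0],[0,0,0],[0,0,0],[0,0,0]])

```text
time_s: 9.43
tcp_pos: [0.5776, -0.0259, 0.1231]
eef_rot: [-180.0, -0.0, 164.1]
contact_force: [0.3, 0.3, -0.8]
gripper_width: 0.0004
gripper_force: 0.0
```

```bash
python3 st.py
```

```text
[ 5.7813e+02 -2.5980e+01  1.2305e+02  8.0000e-02  7.0000e-02 -8.0000e-02] 9.675
```

Call:
arm_command(travel=[[0,0,-0.0005],[0,0,-0.0005],[-0.01,0.003,-0.0004],[-0.019,0.0055,-0.0004],[-0.029,0.008,-0.0004],[-0.038,0.011,-0.0004],[-0.048,0.0135,-0.0004],[-0.058,0.0165,-0.0004],[-0.058,0.0165,-0.0004]], delta_rot=[[0,0,0],[0,0,0],[0,0,0],[0,0,0],[0,0,0],[0,0,0],[0,0,0],[0,0,0],[0,0,0]])

```text
time_s: 10.8
tcp_pos: [0.5485, -0.0176, 0.1229]
eef_rot: [-180.0, -0.0, 164.1]
contact_force: [-0.4, 1.3, 1.4]
gripper_width: 0.0004
gripper_force: 0.6
```

```bash
python3 st.py
```

```text
[548.75 -17.75 122.83  -2.21   0.85   3.07] 11.05
```

Call:
arm_command(travel=[[0,0,0.0003],[-0.01,0.003,0.0003],[-0.019,0.0055,0.0003],[-0.029,0.008,0.0003],[-0.038,0.011,0.0003],[-0.048,0.0135,0.0003],[-0.058,0.0165,0.0002],[-0.058,0.0165,0.0002]], delta_rot=[[0,0,0],[0,0,0],[0,0,0],[0,0,0],[0,0,0],[0,0,0],[0,0,0],[0,0,0]])

```text
time_s: 12.05
tcp_pos: [0.5197, -0.0094, 0.123]
eef_rot: [180.0, -0.0, 164.1]
contact_force: [1.0, -0.2, -0.1]
gripper_width: 0.0003
gripper_force: 0.0
```

```bash
python3 st.py
```

```text
[ 5.2012e+02 -9.4800e+00  1.2294e+02  2.6000e-01 -1.6000e-01  3.0000e-02] 12.3
```

Call:
arm_command(travel=[[-0.006,0.0015,-0.0005],[-0.006,0.0015,-0.0006],[-0.006,0.0015,-0.0006]], delta_rot=[[0,0,0],[0,0,0],[0,0,0]])

```text
time_s: 12.68
tcp_pos: [0.5172, -0.0087, 0.1228]
eef_rot: [180.0, 0.0, 164.1]
contact_force: [0.6, 0.6, 2.0]
gripper_width: 0.0006
gripper_force: 1.0
```

```bash
python3 st.py
```

```text
[ 5.1724e+02 -8.7200e+00  1.2280e+02 -1.9000e-01  4.0000e-01  2.7600e+00] 12.925
```

Call:
arm_command(travel=[[0,0,0.01],[0,0,0.06],[0,0,0.14],[0,0,0.22],[0,0,0.3],[0,0,0.4],[-0.02,-0.1,0.4],[-0.04,-0.2,0.4],[-0.06,-0.3,0.4],[-0.08,-0.4,0.4],[-0.1,-0.5,0.4],[-0.12,-0.6,0.4],[-0.12,-0.6,0.4]], delta_rot=[[0,0,0],[0,0,0],[0,0,0],[0,0,0],[0,0,0],[0,0,0],[0,0,0],[0,0,0],[0,0,0],[0,0,0],[0,0,0],[0,0,0],[0,0,0]])

```text
time_s: 14.55
tcp_pos: [0.4558, -0.3113, 0.3221]
eef_rot: [-180.0, -0.1, 163.9]
contact_force: [0.3, 0.6, -0.2]
gripper_width: 0.0004
gripper_force: 0.0
```

Run:
```python
from plant import r, viewer
from h import *
s=r.get_state();print(s["tcp_pos"],s["contact_force"],s["time_s"])
out=[]
for n,z in(("top",5),("scene",5)):
    c=viewer.capture(n);im=cv2.resize(c["img"][:,:,::-1],None,fx=z,fy=z,interpolation=cv2.INTER_CUBIC)
    x,y=(proj(c,[.58,-.04,.1])*z).astype(int)
    out.append(im[y-300:y+300,x-200:x+200])
cv2.imwrite("pics/d.png",np.hstack(out))
```

```text
[ 0.45576204 -0.31132501  0.3220638 ] [ 0.29977933  0.63358029 -0.17463755] 14.55
```

View pics/d.png

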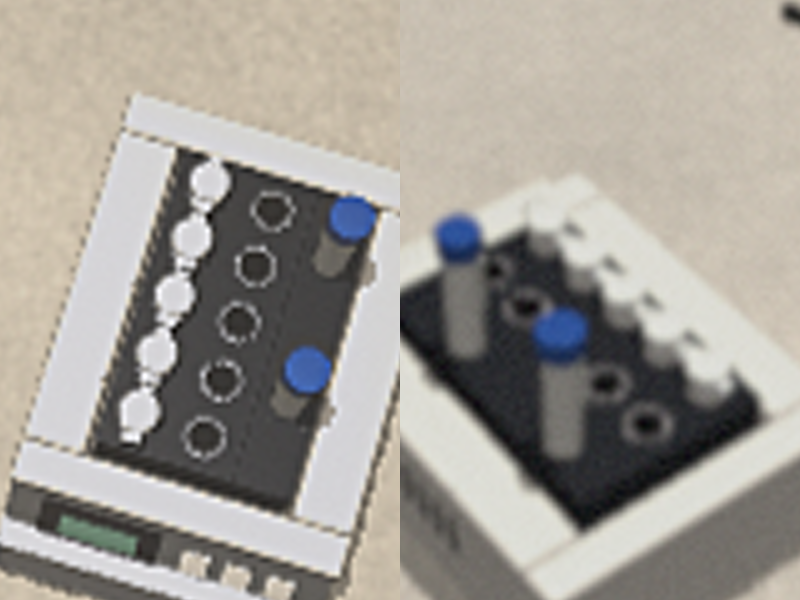

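Both views show all five lids flat and shut, at (210,182) to (138,412) in the top half of the picture. The tall tubes haven't moved.

```bash
python3 -c "
from plant import close_job
print(close_job())"
```

```text
the job is handed in; nothing more can be done
None
```

The job is handed in: all five lids were folded shut from back to front with about 2–3 N (4.6 N once, on lid 1), and the final views show them flat and the tall tubes in place; `close_job()` returned no verdict.

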